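# Set the photometer to its third filter and take the reading

## Robot

A 7-joint arm with a two-finger parallel gripper is mounted at the origin on a cart in front of the work surface, level with it; the furniture and walls round the work are solid. World frame = base frame: x ahead of the robot, y to its left, z up, the work surface at z = 0. Lengths are in m, angles in degrees, forces in N, time in s.
With the tool pointing down it reaches from about 0.425 to 0.825 m from the base axis. Payload 3.6 kg.
Tool frame: the origin (TCP) lies at the very end of the fingers, on their centre line; the grasp point (between the pads) lies 19 mm behind it; z points along the fingers, y is the line along which they close (so a half turn about z gives the same grasp; the last joint's range is limited). The gripper opens to 85 mm and grips with 20 to 120 N. Pads are 22 mm wide; open, the fingers measure 114 mm over their backs; the gripper's body (76 mm by 85 mm) begins 54 mm behind the grasp point. The pads swing forward as they close: fully open they stand 13 mm farther back than shut.
Start: joints at [75.774, 35.231, -0.722, 81.555, 0.464, 63.22, -2.315], TCP at [0.143, -0.634, 0.231] pointing down, gripper open.
Joint ranges: [-178.69, 178.69], [-17.37, 117.87], [-77.05, 75.6], [15.02, 138.74], [-78.02, 258.01], [0.78, 113.62], [-162.83, 162.83]. Speed limits (degrees/s): [159.86, 159.86, 180, 180, 180, 180, 180].

## Interface

Orientations are given as [roll, pitch, yaw] about the fixed x, y, z axes, in that order (R = Rz(yaw) Ry(pitch) Rx(roll)).
In Python, from bench import r, get_image, ticket gives the robot as it stands.
- The arm moves only by the tool move_arm, never from a script. Its argument "increments" is a list of rows, each a list of 6 numbers: the shift along the tool's x, y, z in mm, then the turn, a rotation vector about the tool's x, y, z in degrees. In form: [[dx, dy, dz, wx, wy, wz], ...]. A call has 1 to 12 rows; each row shifts and turns the commanded pose from where the row before left it, along the tool's axes as they then stand; what a row does not reach is not made up. A row lasts 1/10 s, in which the tool goes at most 50 mm and 8.59 degrees, less where a joint would pass 70% of its speed; a pose out of reach is approached as far as the arm can. A call is refused whole if a number of a shift passes 50 or a number of a turn 8.59, either way. A call with a gripper value outside its range is refused whole. "claw" is the opening, from 0 (shut) to 1 (fully open), set as the call begins (left out, the last holds). The fingers move at their own pace and stop on an object; the grip force is fixed at half the most. Time passes only in rows, so rows that do not move let the fingers close. It gives the time, the measured TCP pose, the force, the opening and the grip force at its end, in the units of the state.
- r.get_state(): the state, without advancing time (a new reading comes with each control period).
- get_image(name): name is "scene" or "top" or "wrist"; returns a dict with "frame" (480x640x3 uint8, red, green, blue), "camera_matrix" (3x3 intrinsics, pixels), "R" (3x3) and "t" (3): a world point X has camera coordinates R X + t; the wrist camera has in their place "mount" (4x4, takes a point from camera to tool coordinates, whose origin is the TCP and whose axes are the flange's). Camera axes: x right, y down, z forward; pixel columns grow to the right and rows downward; lengths in m; the calibration is good to about 2 mm. A picture is of the moment at which its call begins: read the wrist's pose just before it. There is no depth.
- ticket.finish_job(): hands the job in; it is judged then, once.
The state is a dict: "time": time; "qpos": joint angles; "dq": joint speeds; "tau": joint torques, N m; "ee_pos": TCP position; "ee_rot": TCP orientation; "ft_force": force on the tool from outside, world axes, zero at the start; "wrist_torque": the same for the moment, N m; "opening": finger opening in m; "finger_force": force on a finger pad.
Only numpy, scipy, OpenCV 4.12 (cv2) and the standard library are available. Lean on these libraries where they do the work, as an engineer would, in place of code of your own. Each camera call takes 0.05 s, during which the arm holds its last target. There are 200 camera calls.

## Task

The sample tube is already in the photometer: with a fingertip only, gripping and lifting nothing, push the black light cover down shut over it and slide the filter lever along its slot from the home end to the third click stop. Leave the lever seated there and do not let it run on towards the fourth stop, which puts the unfiltered beam on the dye. Then press the round read key fully down and let it come back up; leave the rack, bottle and timer beside the instrument where they stand.

Things in the scene. Friction and masses are not known exactly. Their poses are not given: they have to be found in the camera images.
- photometer: White bench photometer, 184 mm deep (x) x 234 mm wide (y), fixed. Origin: centre of its underside; +x from its front to its rear, +y to its left seen from the front. Flat top at z = 75 mm from x = -20 to +90 mm, with the filter slot on the right and the black light cover on the left; the front half is a panel sloping down 21 degrees to the front: display left, round read key right.
- filter_lever (a joint): Filter lever: metres slid along its slot to the photometer's +y (left). Starts at the home stop 0, at the slot's right end. Click stops every 14 mm: first 0.014, second 0.028, third 0.042, fourth 0.056 (1 to 4 engraved dots beside them). The push rises to about 5 N a quarter of the way to the next stop and is gone at halfway; past halfway the lever snaps on by itself into the next stop.
- lever_top (a point): Centre of the top of the lever's black grip; moves with it, axes as the photometer's. The grip is a block 14 mm along the slot (y) x 20 mm across (x), 18 mm high, its underside 8 mm above the slot plate, on a thin stem. The point is 26 mm above the plate, 102.5 mm above the bench. The slot lies at x = +30 mm in the photometer's frame, home at y = -85 mm.
- cover (a joint): Light cover angle in rad: 0 shut, positive open (front edge up). Starts partly open, 0.45 to 0.9; its stiff hinge (0.05 N m) keeps it where it is left. It stops dead at 0. A straight push down on its top face 25 mm in front of the hinge line shuts it from any of these angles.
- cover_top (a point): Centre of the outer top face of the cover, a black hood 72 (x) x 66 (y) x 24 mm high, hinged along its rear lower edge. Moves and tilts with the cover; z out of the top face, x to the hinge side. The hinge line is 36 mm towards +x and 24 mm below it in these axes: in the photometer's frame at x = +79, y = +62, z = 76.5 mm, along y. Shut, the top face is at z = 100.5 mm.
- read_key (a joint): Travel of the read key into the panel in m: 0 up, 0.005 fully down; it springs back. It takes 1.4 N to start and 5 N fully down.
- key_top (a point): Centre of the top of the round grey read key, 29 mm in diameter, standing 9 mm proud of the sloping front panel; the point's z axis is the panel's normal (tilted 21 degrees from vertical, to the photometer's -x), the key moves along -z.
- tube_rack: Bystander: orange microtube rack 70 x 233 x 29 mm with six microtubes in it (45 mm high in all), loose, to the left of the photometer. Origin: centre of its underside, y along its length.
- buffer_bottle: Bystander: amber-brown bottle with a blue cap, 56 mm across, 106 mm high, loose, to the right of the photometer near its rear. Origin: centre of its underside, z up.
- bench_timer: Bystander: flat bench timer 70 x 64 x 19 mm, loose, to the right of the photometer near its front. Origin: centre of its underside, z up.

How it is judged (in metres and radians):
On the way, in this order (a step that is already met when the one before it is completed fails the run):
1. the light cover is shut and the filter lever sits still in its third click stop (value of joint cover below 0.08 rad and value of joint filter_lever between 0.0395 and 0.0445 m and velocity of joint filter_lever between -0.01 and 0.01 m/s and value of joint read_key below 0.001 m), for 0.3 s.
2. the read key is pressed down fully, with the cover shut and the lever in its third stop (value of joint read_key above 0.004 m and value of joint cover below 0.08 rad and value of joint filter_lever between 0.0395 and 0.0445 m), for 0.05 s.
At the end, for the whole second after the job is handed in: Light cover shut (within 0.08 rad), filter lever seated in its third click stop (42 mm from home, within 2.5 mm), read key back up (less than 1 mm down), rack, bottle and timer within 25 mm of where they stood (value of joint cover below 0.08 rad and value of joint filter_lever between 0.0395 and 0.0445 m and value of joint read_key below 0.001 m and distance of each of tube_rack, buffer_bottle, bench_timer from where it was at the start of the episode below 0.025 m); the robot touches nothing.
It fails at once if the filter lever runs on past its third click stop towards the fourth (value of joint filter_lever above 0.0475 m).
It fails at once if the read key is pressed while the cover is open or the lever is not in its third stop (value of joint read_key above 0.0025 m and (value of joint cover above 0.08 rad or value of joint filter_lever below 0.0395 m or value of joint filter_lever above 0.0445 m)).
It fails at once if the lever is taken between the fingers instead of being pushed (x of the grasp point in the frame of lever_top between -0.007 and 0.007 m and y of the grasp point in the frame of lever_top between -0.007 and 0.007 m and z of the grasp point in the frame of lever_top between -0.03 and 0.01 m).
It fails at once if the cover is taken between the fingers instead of being pushed (x of the grasp point in the frame of cover_top between -0.036 and 0.036 m and y of the grasp point in the frame of cover_top between -0.02 and 0.02 m and z of the grasp point in the frame of cover_top between -0.03 and 0.004 m).
It fails at once if the rack, bottle or timer is lifted, carried, knocked over or shoved more than 25 mm (distance of any of tube_rack, buffer_bottle, bench_timer from where it was at the start of the episode above 0.025 m or angle between any of tube_rack, buffer_bottle, bench_timer's own z axis and vertical above 0.3 rad).
It also fails if it takes over 67 s, if anything falls off the work surface, if the arm or the gripper's body presses on something with over 40 N, if the wrist force passes 120 N, or if a joint passes its speed limit or range.

## Working session

There is one attempt and no reset: what is moved stays moved. The work goes in short steps, Python scripts to look and compute and a tool call to move; the robot and the scene stay as the last step left them, time stands still between calls to the robot, and variables do not carry over. Pictures are saved under pics/ and viewed, at most 10 in all, crops included, and the job is handed in when it is done.

Besides the shell and the picture viewer there is one more tool, called after "Request:" in YAML: its name, and indented under it one key for each argument. move_arm: Moves the arm, as the interface text tells. Its arguments: {"type":"object","properties":{"increments":{"type":"array","items":{"type":"array","items":{"type":"number"}}},"claw":{"type":"number"}},"required":["increments"]}

```bash
mkdir -p pics; ls; python3 - <<'E'
from bench import r,get_image
import cv2,numpy as np,pickle
print(r.get_state())
d={}
for n in("scene","top"):
    im=get_image(n); d[n]=im
    cv2.imwrite(f"pics/{n}0.png",im["frame"][:,:,::-1]); print(n,im["camera_matrix"],im["R"],im["t"])
pickle.dump(d,open("im0.pkl","wb"))
E
```

```text
pics
{'time': 0.0, 'qpos': array([75.77280105, 35.28844124, -0.7219167 , 81.64439272,  0.46403546,
       63.21997355, -2.31469269]), 'dq': array([ 0.05359909,  0.08526836,  0.0631304 ,  0.00233955, -0.06263653,
       -0.01612076, -0.07266528]), 'tau': array([-1.37335369e-04, -4.69210017e+01,  2.59165373e-01, -1.71032667e+01,
        9.94552713e-03,  9.55856696e-03,  1.88420714e-06]), 'ee_pos': array([ 0.14282314, -0.63330155,  0.23012962]), 'ee_rot': array([-1.79850096e+02,  2.73273913e-03,  1.27119576e+01]), 'ft_force': array([-0.05173471,  0.66500772,  0.06087126]), 'wrist_torque': array([-0.03235961,  0.0465958 , -0.0006965 ]), 'finger_force': 0.0, 'opening': 0.08570590515764151}
scene [[503.01659546   0.         317.51736978]
 [  0.         503.01659546 236.23659129]
 [  0.           0.           1.        ]] [[-0.6971054  -0.71650212  0.02586046]
 [-0.29826565  0.25701379 -0.91922876]
 [ 0.65198286 -0.64851262 -0.39287367]] [0.33803137 0.2815695  0.52142929]
top [[555.5078713    0.         314.58052961]
 [  0.         555.5078713  234.02569855]
 [  0.           0.           1.        ]] [[ 0.01853917 -0.99979546  0.00808315]
 [-0.98678139 -0.01959843 -0.16086762]
 [ 0.16099314 -0.00499395 -0.98694289]] [-0.11104025  0.55138378  0.98700236]
```

View pics/scene0.png

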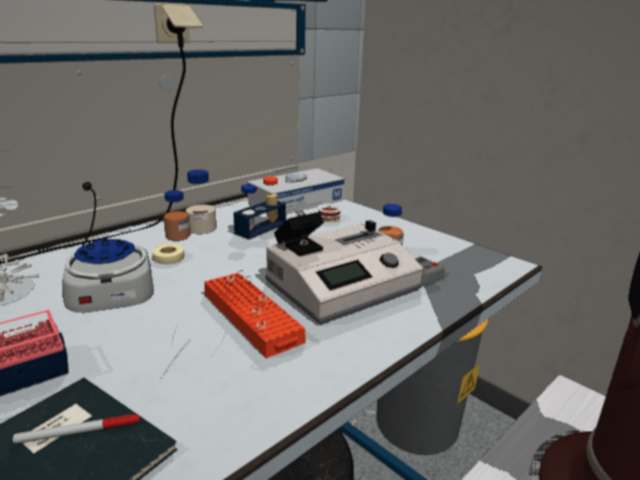

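View pics/top0.png

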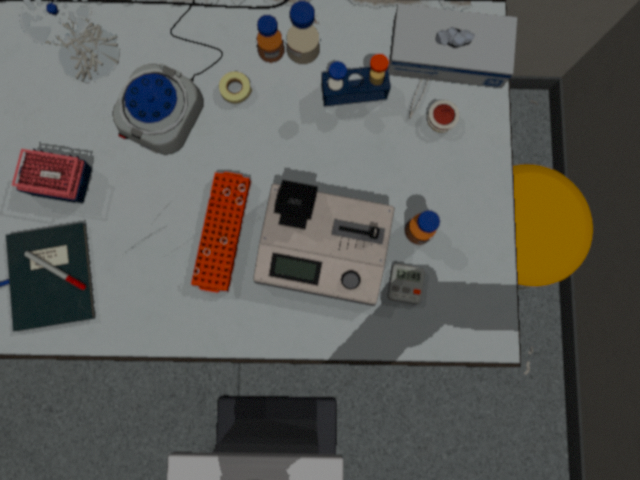

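The scene view shows the photometer, with its cover open at about (300,228). In the top view the lever is at about (375,232), the key at (350,280), the cover at (296,203), the rack at (221,230), the bottle at (424,224) and the timer at (407,284). Next I'll zoom in to get accurate pixel positions.

```bash
cat > h.py <<'E'
import numpy as np,cv2,pickle
def ray(im,px):
    K,R,t=im["camera_matrix"],im["R"],im["t"]
    d=R.T@np.linalg.solve(K,[px[0],px[1],1.]); return -R.T@t,d
def onz(im,px,z):
    c,d=ray(im,px); return c+d*(z-c[2])/d[2]
def proj(im,X):
    p=im["camera_matrix"]@(im["R"]@np.asarray(X)+im["t"]); return p[:2]/p[2]
E
python3 - <<'E'
from h import *
d=pickle.load(open("im0.pkl","rb"))
f=d["top"]["frame"][:,:,::-1]
cv2.imwrite("pics/c1.png",cv2.resize(f[170:310,245:445],None,fx=4,fy=4,interpolation=cv2.INTER_CUBIC))
t=d["top"]
for n,p,z in(("lever",(375,232),.1025),("key",(350,280),.06),("FL",(255,283),.0),("FR",(377,303),0),("bottle",(427,220),.106),("timer",(407,284),.019)): print(n,onz(t,p,z).round(3))
E
```

```text
lever [ 0.55  -0.206  0.103]
key [ 0.468 -0.166  0.06 ]
FL [0.464 0.011 0.   ]
FR [ 0.43  -0.222  0.   ]
bottle [ 0.572 -0.297  0.106]
timer [ 0.466 -0.276  0.019]
```

View pics/c1.png

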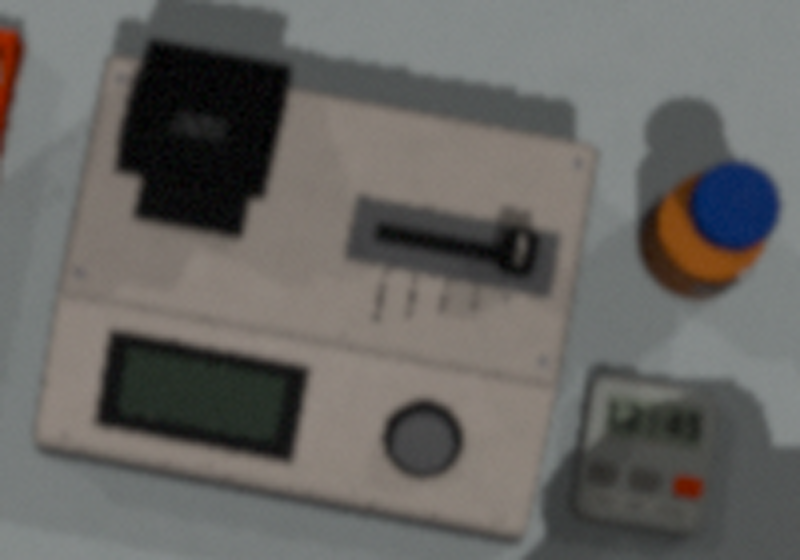

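The zoomed crop shows these positions:
- Body rear corners at (107,57) and (598,150).
- Front edge corners at (40,445) and (525,535).
- Slot plate corners at (360,195), (558,235), (548,297) and (345,258).
- Grip top at about (519,250).
- Key at (422,438).

I'll fit the photometer's pose from these.

```bash
cat >> h.py <<'E'
def cpx(p): return ((p[0]+.5)/4-.5+245,(p[1]+.5)/4-.5+170)
E
python3 - <<'E'
from h import *
from scipy.optimize import least_squares
t=pickle.load(open("im0.pkl","rb"))["top"]
zf=.075-.072*np.tan(np.radians(21))
W={n:onz(t,cpx(p),z) for n,p,z in(("RL",(107,57),.075),("RR",(598,150),.075),("FL",(40,445),zf),("FR",(525,535),zf),("rl",(65,296),.075),("rr",(553,384),.075),("lev",(519,250),.1025),
 ("p1",(360,195),.0765),("p2",(558,235),.0765),("p3",(548,297),.0765),("p4",(345,258),.0765))}
for k,v in W.items(): print(k,v.round(4))
dist=lambda a,b:round(float(np.linalg.norm(W[a]-W[b])*1000),1)
print("w",dist("RL","RR"),dist("FL","FR"),"ridge",dist("rl","rr"),"depth",dist("RL","rl"),dist("RR","rr"),dist("RL","FL"),"plate",dist("p1","p2"),dist("p2","p3"))
M={"RL":(.09,.115),"RR":(.09,-.115),"rl":(-.02,.117),"rr":(-.02,-.117),"FL":(-.092,.117),"FR":(-.092,-.117),"lev":(.03,-.085)}
def tr(q,m):
    c,s=np.cos(q[2]),np.sin(q[2]); return np.array([q[0]+c*m[0]-s*m[1],q[1]+s*m[0]+c*m[1]])
s=least_squares(lambda q:np.concatenate([tr(q,m)-W[k][:2] for k,m in M.items()]),[.54,-.1,-.15])
q=s.x;print(q,np.degrees(q[2]));print({k:((tr(q,m)-W[k][:2])*1000).round(1) for k,m in M.items()})
# key: ray onto key-top plane
c,sn=np.cos(q[2]),np.sin(q[2]);Rz=np.array([[c,-sn,0],[sn,c,0],[0,0,1]])
a=np.radians(21);n=Rz@[-np.sin(a),0,np.cos(a)]
P0=Rz@[-.02,0,.075]+[q[0],q[1],0]+.009*n
cc,dd=ray(t,cpx((422,438)));X=cc+dd*((P0-cc)@n)/(dd@n)
print("key",X.round(4),"in photometer",(Rz.T@(X-[q[0],q[1],0])).round(4))
np.save("q.npy",q);np.save("key.npy",X)
for y in(-.085,-.043):print("lever",y,tr(q,(.03,y)))
print("cover push (x=54,y=62)",tr(q,(.054,.062)))
E
```

```text
RL [ 0.6399 -0.0195  0.075 ]
RR [ 0.601  -0.2441  0.075 ]
FL [0.4642 0.0075 0.0474]
FR [ 0.4275 -0.2142  0.0474]
rl [ 0.5291 -0.0041  0.075 ]
rr [ 0.4937 -0.2235  0.075 ]
lev [ 0.5495 -0.2051  0.1025]
p1 [ 0.5777 -0.136   0.0765]
p2 [ 0.5611 -0.2256  0.0765]
p3 [ 0.5328 -0.2211  0.0765]
p4 [ 0.5487 -0.1296  0.0765]
w 227.9 224.7 ridge 222.2 depth 111.8 109.3 179.9 plate 91.1 28.7
[ 0.53322509 -0.11735089 -0.16351104] -9.368492541864276
{'RL': array([0.9, 1. ]), 'RR': array([ 2.3, -1.4]), 'rl': array([3.4, 5.5]), 'rr': array([ 0.7, -6.1]), 'FL': array([-2.7,  5.6]), 'FR': array([-4.1, -3.6]), 'lev': array([-0.5, -1.1])}
key [ 0.4688 -0.1654  0.0709] in photometer [-0.0558 -0.0579  0.0709]
lever -0.085 [ 0.54898836 -0.20610065]
lever -0.043 [ 0.55582526 -0.16466085]
cover push (x=54,y=62) [ 0.5965974  -0.06496816]
```

The fit agrees with the given sizes to within a few mm: width about 228, depth 180, lever within 1 mm. The yaw is -9.4°. I'll shut the claw and turn the tool so that tool (x,y,z) matches photometer (+y,+x,-z), which is yaw 80.6.

Request:
move_arm:
  increments:
    - [0,0,0,0,0,-8.5]
    - [0,0,0,0,0,-8.5]
    - [0,0,0,0,0,-8.5]
    - [0,0,0,0,0,-8.5]
    - [0,0,0,0,0,-8.5]
    - [0,0,0,0,0,-8.5]
    - [0,0,0,0,0,-8.5]
    - [0,0,0,0,0,-8.4]
    - [0,0,0,0,0,0]
  claw: 0

```text
time: 1.0
ee_pos: [0.1426, -0.6337, 0.2306]
ee_rot: [-180.0, -0.1, 80.6]
ft_force: [-0.5, 0.9, -0.3]
opening: -0.0
finger_force: 0.0
```

Request:
move_arm:
  increments:
    - [20,11,0,0,0,0]
    - [38,21.5,0,0,0,0]
    - [38,21.5,0,0,0,0]
    - [38,21.5,0,0,0,0]
    - [38,21.5,0,0,0,0]
    - [38,21.5,0,0,0,0]
    - [38,21.5,0,0,0,0]
    - [38,21.5,0,0,0,0]
    - [38,21.5,0,0,0,0]
    - [38,21.5,0,0,0,0]
    - [38,21.5,0,0,0,0]
    - [38,21.5,0,0,0,0]

```text
time: 2.2
ee_pos: [0.4594, -0.2409, 0.2313]
ee_rot: [-180.0, 0.0, 80.4]
ft_force: [0.8, -0.7, 1.1]
opening: 0.0002
finger_force: 0.0
```

Request:
move_arm:
  increments:
    - [38,21.5,0,0,0,0]
    - [38,21.5,0,0,0,0]
    - [38,21.5,0,0,0,0]
    - [38,21.5,0,0,0,0]
    - [38,21.5,0,0,0,0]
    - [7,1,10,0,0,0]
    - [0,0,20,0,0,0]
    - [0,0,0,0,0,0]
    - [0,0,0,0,0,0]

```text
time: 3.1
ee_pos: [0.5972, -0.0666, 0.201]
ee_rot: [-179.9, 0.0, 80.5]
ft_force: [-0.8, 0.5, 0.1]
opening: -0.0002
finger_force: 0.0
```

```bash
python3 - <<'E'
from h import *
from bench import r,get_image
s=r.get_state();print(s["time"],s["ee_pos"],s["ee_rot"],s["ft_force"])
q=np.load("q.npy");c,sn=np.cos(q[2]),np.sin(q[2])
d=s["ee_pos"][:2]-q[:2];print("phot xy",c*d[0]+sn*d[1],-sn*d[0]+c*d[1])
im=get_image("wrist");cv2.imwrite("pics/w1.png",im["frame"][:,:,::-1])
print(im["mount"],im["camera_matrix"])
f=get_image("top");s2=get_image("scene");pickle.dump((s,im,f,s2),open("im1.pkl","wb"))
E
```

```text
3.1 [ 0.59724408 -0.06656569  0.20101786] [-1.79918718e+02  4.60678775e-02  8.04583847e+01] [-0.7765565   0.45337222  0.12912691]
phot xy 0.05489810696452889 0.06052905028175454
[[-9.76110921e-04 -9.59441688e-01 -2.81905472e-01  7.19754393e-02]
 [ 9.99999345e-01 -7.68235414e-04 -8.47919687e-04 -3.17574996e-04]
 [ 5.96959729e-04 -2.81906115e-01  9.59441810e-01 -1.44268539e-01]
 [ 0.00000000e+00  0.00000000e+00  0.00000000e+00  1.00000000e+00]] [[351.07013034   0.         320.7874912 ]
 [  0.         351.07013034 234.69260279]
 [  0.           0.           1.        ]]
```

View pics/w1.png

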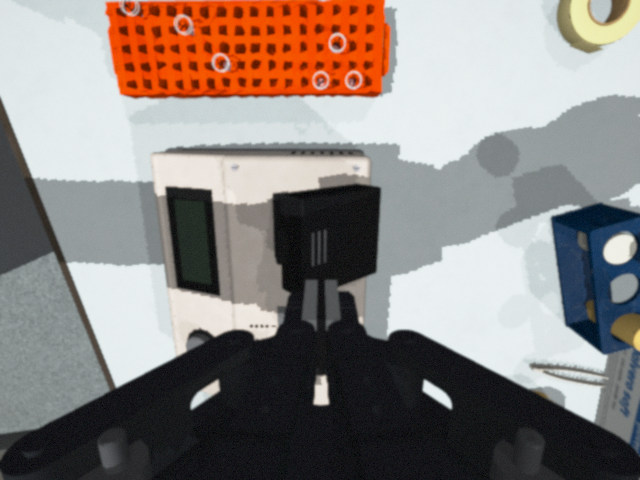

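The wrist view is square to the photometer, with the fingertip at about (322,285) over the hood, whose top spans about (275-380, 190-290). The position is right, so I'll push down.

Request:
move_arm:
  increments:
    - [1,-1,20,0,0,0]
    - [0,0,20,0,0,0]
    - [0,0,10,0,0,0]
    - [0,0,8,0,0,0]
    - [0,0,8,0,0,0]
    - [0,0,6,0,0,0]
    - [0,0,6,0,0,0]
    - [0,0,6,0,0,0]
    - [0,0,4,0,0,0]
    - [0,0,3,0,0,0]

```text
time: 4.25
ee_pos: [0.5967, -0.0643, 0.11]
ee_rot: [-180.0, 0.0, 80.6]
ft_force: [-1.5, 0.4, 3.3]
opening: -0.0002
finger_force: 1.1
```

Request:
move_arm:
  increments:
    - [0,0,3,0,0,0]
    - [0,0,3,0,0,0]
    - [0,0,2,0,0,0]
    - [0,0,1,0,0,0]
    - [0,0,1,0,0,0]

```text
time: 4.75
ee_pos: [0.5966, -0.0644, 0.1006]
ee_rot: [-179.9, 0.0, 80.6]
ft_force: [-4.0, 0.1, 9.2]
opening: -0.0001
finger_force: 4.4
```

Request:
move_arm:
  increments:
    - [0,0,1,0,0,0]
    - [0,0,0,0,0,0]

```text
time: 4.95
ee_pos: [0.5967, -0.0644, 0.1006]
ee_rot: [-180.0, 0.0, 80.6]
ft_force: [-4.2, -0.0, 9.1]
opening: 0.0003
finger_force: 4.6
```

Request:
move_arm:
  increments:
    - [0,0,-15,0,0,0]
    - [0,0,-35,0,0,0]
    - [-30,-4,0,0,0,0]
    - [-30,-4,0,0,0,0]
    - [-30,-4,0,0,0,0]
    - [-30,-4,0,0,0,0]
    - [-30,-4,0,0,0,0]
    - [-30,-4,0,0,0,0]
    - [0,0,0,0,0,0]
    - [0,0,0,0,0,0]

```text
time: 5.95
ee_pos: [0.544, -0.239, 0.1491]
ee_rot: [180.0, -0.0, 80.5]
ft_force: [0.8, 1.0, 0.1]
opening: -0.0
finger_force: 0.0
```

```bash
python3 - <<'E'
from h import *
from bench import r,get_image
s=r.get_state();print(s["time"],s["ee_pos"],s["ee_rot"],s["ft_force"])
q=np.load("q.npy");c,sn=np.cos(q[2]),np.sin(q[2])
d=s["ee_pos"][:2]-q[:2];print("phot xy",c*d[0]+sn*d[1],-sn*d[0]+c*d[1])
im=get_image("wrist");cv2.imwrite("pics/w2.png",im["frame"][:,:,::-1])
pickle.dump((s,im),open("im2.pkl","wb"))
E
```

```text
5.95 [ 0.54402793 -0.23899694  0.14905541] [ 1.79954668e+02 -1.26215067e-02  8.04834974e+01] [0.7754858  0.95446386 0.13090472]
phot xy 0.030460710816178647 -0.11826498950753651
```

View pics/w2.png

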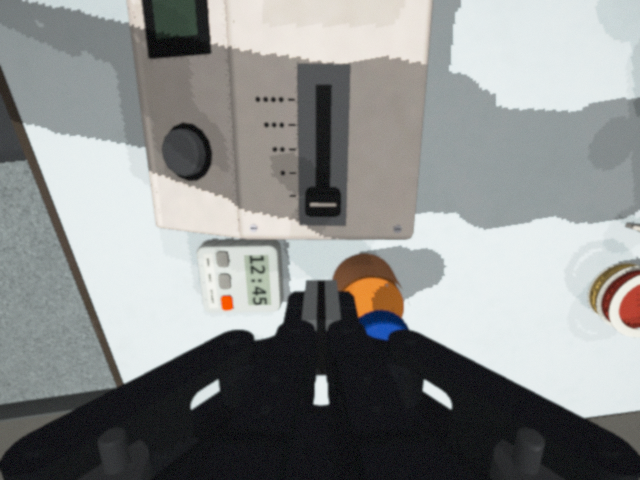

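The wrist view shows the grip line at (323,204), with the grip spanning (306-341, 187-217). The slot plate runs from (299,64) to (348,225), the third-stop tick (3 dots) is near row 125, and the key is at (184,150). The bottle cap at (384,325) is close to the fingers, so I'll check the clearance.

```bash
cat >> h.py <<'E'
from scipy.spatial.transform import Rotation
def wcam(s,im):
    T=np.eye(4);T[:3,:3]=Rotation.from_euler("xyz",s["ee_rot"],degrees=True).as_matrix();T[:3,3]=s["ee_pos"]
    C=T@im["mount"];return dict(camera_matrix=im["camera_matrix"],R=C[:3,:3].T,t=-C[:3,:3].T@C[:3,3])
def phot(X):
    q=np.load("q.npy");c,sn=np.cos(q[2]),np.sin(q[2]);d=X[:2]-q[:2];return np.array([c*d[0]+sn*d[1],-sn*d[0]+c*d[1],X[2]])*1000
E
python3 - <<'E'
from h import *
s,im=pickle.load(open("im2.pkl","rb"));w=wcam(s,im);t=pickle.load(open("im0.pkl","rb"))["top"]
for n,p,z in(("lev",(323,204),.1025),("plateA",(299,64),.0765),("plateB",(348,225),.0765),("tick0",(292,196),.075),("tick1",(292,173),.075),("tick2",(292,149),.075),("tick3",(292,125),.075),("tick4",(292,100),.075),("key",(184,150),.069),("cap",(384,328),.106)):
    print(n,phot(onz(w,p,z)).round(1))
print("cap top cam",phot(onz(t,cpx((735,205)),.106)).round(1),"bottle base-ish",phot(onz(t,cpx((690,250)),.05)).round(1))
print("key top cam",phot(np.load("key.npy")))
print("tip proj",proj(w,s["ee_pos"]))
E
```

```text
lev [ 31.3 -84.7 102.5]
plateA [18.1 -9.7 76.5]
plateB [  47.4 -103.6   76.5]
tick0 [ 12. -85.  75.]
tick1 [ 12.4 -70.7  75. ]
tick2 [ 12.8 -56.3  75. ]
tick3 [ 13.2 -42.5  75. ]
tick4 [ 13.6 -28.6  75. ]
key [-54.8 -57.   69. ]
cap [  68.  -160.1  106. ]
cap top cam [  66.8 -173.6  106. ] bottle base-ish [  54.5 -166.3   50. ]
key top cam [-55.7774166  -57.86878033  70.90664144]
tip proj [321.82668393 297.48572842]
```

The two cameras agree within about 1 mm, and the measured stops sit at -85, -71, -56, -42.5 and -28.6. The bottle edge is at y ≈ -145 and the finger's side at y ≈ -129, so it clears. I'll lower behind the grip.

Request:
move_arm:
  increments:
    - [1,0,20,0,0,0]
    - [1,0,20,0,0,0]
    - [0,0,15,0,0,0]
    - [0,0,6,0,0,0]
    - [0,0,0,0,0,0]
    - [3,0,0,0,0,0]
    - [3,0,0,0,0,0]
    - [2,0,0,0,0,0]
    - [0,0,0,0,0,0]

```text
time: 6.9
ee_pos: [0.5461, -0.2277, 0.089]
ee_rot: [179.9, -0.0, 80.7]
ft_force: [0.1, -0.5, -0.0]
opening: -0.0
finger_force: 0.0
```

Request:
move_arm:
  increments:
    - [1,0,0,0,0,0]
    - [1,0,0,0,0,0]
    - [1,0,0,0,0,0]
    - [1,0,0,0,0,0]
    - [1,0,0,0,0,0]
    - [1,0,0,0,0,0]
    - [0,0,0,0,0,0]

```text
time: 7.6
ee_pos: [0.5465, -0.223, 0.0883]
ee_rot: [-180.0, 0.0, 80.6]
ft_force: [-0.9, -1.7, -1.0]
opening: -0.0002
finger_force: 0.7
```

Request:
move_arm:
  increments:
    - [1,0,0,0,0,0]
    - [1,0,0,0,0,0]
    - [1,0,0,0,0,0]
    - [0,0,0,0,0,0]

```text
time: 8.0
ee_pos: [0.5468, -0.2207, 0.0883]
ee_rot: [180.0, 0.1, 80.6]
ft_force: [-0.3, -5.1, -0.5]
opening: -0.0
finger_force: 2.4
```

Request:
move_arm:
  increments:
    - [1,0,0,0,0,0]
    - [1,0,0,0,0,0]
    - [1,0,0,0,0,0]
    - [1,0,0,0,0,0]
    - [1,0,0,0,0,0]
    - [1,0,0,0,0,0]
    - [1,0,0,0,0,0]
    - [0,0,0,0,0,0]

```text
time: 8.8
ee_pos: [0.5484, -0.2118, 0.0884]
ee_rot: [180.0, -0.0, 80.6]
ft_force: [-0.1, -1.2, 0.6]
opening: -0.0
finger_force: 0.0
```

Request:
move_arm:
  increments:
    - [1,0,0,0,0,0]
    - [1,0,0,0,0,0]
    - [1,0,0,0,0,0]
    - [1,0,0,0,0,0]
    - [1,0,0,0,0,0]
    - [1,0,0,0,0,0]
    - [0,0,0,0,0,0]

```text
time: 9.5
ee_pos: [0.549, -0.2079, 0.0884]
ee_rot: [180.0, 0.1, 80.6]
ft_force: [-0.9, -3.7, 0.3]
opening: 0.0001
finger_force: 1.9
```

```bash
cat > look.py <<'E'
import sys
from h import *
from bench import r,get_image
s=r.get_state();print(s["time"],"tcp phot",phot(s["ee_pos"]).round(1),s["ft_force"].round(1))
im=get_image("wrist");pickle.dump((s,im),open(sys.argv[1]+".pkl","wb"))
cv2.imwrite(f"pics/{sys.argv[1]}.png",im["frame"][:,:,::-1])
w=wcam(s,im);print("tip px",proj(w,s["ee_pos"]))
E
python3 look.py w3
```

```text
9.5 tcp phot [ 30.3 -86.8  88.4] [-0.9 -3.7  0.3]
tip px [321.82938355 297.48047598]
```

View pics/w3.png

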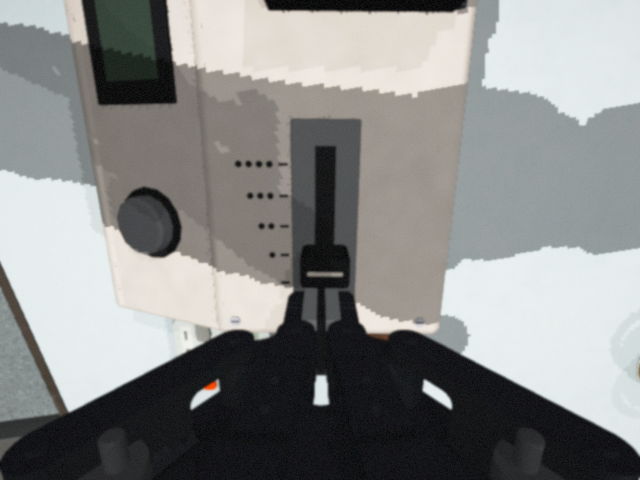

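The tip is in contact just behind the grip, whose line is at (325,273). The force and tip position agree with the lever being about 2 mm past the first stop, so lever ≈ tip y + 103. The tip should end near y = -64.

Request:
move_arm:
  increments:
    - [1,0,0,0,0,0]
    - [1,0,0,0,0,0]
    - [1,0,0,0,0,0]
    - [1,0,0,0,0,0]
    - [1,0,0,0,0,0]
    - [1,0,0,0,0,0]
    - [1,0,0,0,0,0]
    - [1,0,0,0,0,0]
    - [1,0,0,0,0,0]
    - [1,0,0,0,0,0]
    - [1,0,0,0,0,0]
    - [0,0,0,0,0,0]

```text
time: 10.75
ee_pos: [0.551, -0.1958, 0.0883]
ee_rot: [180.0, 0.0, 80.6]
ft_force: [0.5, -0.8, -0.3]
opening: -0.0002
finger_force: 0.1
```

Request:
move_arm:
  increments:
    - [1,0,0,0,0,0]
    - [1,0,0,0,0,0]
    - [1,0,0,0,0,0]
    - [0,0,0,0,0,0]

```text
time: 11.15
ee_pos: [0.5512, -0.1941, 0.0884]
ee_rot: [180.0, 0.1, 80.6]
ft_force: [-0.9, -3.8, 0.8]
opening: 0.0002
finger_force: 1.9
```

```bash
python3 look.py w4
```

```text
11.15 tcp phot [ 30.3 -72.8  88.4] [-0.9 -3.8  0.8]
tip px [321.82948218 297.48057775]
```

Exactly one stop further on (tip y -72.8, same 3.8 N). I'll push just past the next halfway point.

Request:
move_arm:
  increments:
    - [1,0,0,0,0,0]
    - [1,0,0,0,0,0]
    - [1,0,0,0,0,0]
    - [1,0,0,0,0,0]
    - [0,0,0,0,0,0]
    - [0,0,0,0,0,0]

```text
time: 11.8
ee_pos: [0.5525, -0.1865, 0.0883]
ee_rot: [-180.0, -0.2, 80.7]
ft_force: [-0.4, -0.1, 0.4]
opening: -0.0
finger_force: 0.0
```

Request:
move_arm:
  increments:
    - [-5,0,0,0,0,0]
    - [-15,0,0,0,0,0]
    - [-5,0,-10,0,0,0]
    - [0,0,-25,0,0,0]
    - [0,0,-25,0,0,0]
    - [0,0,0,0,0,0]

```text
time: 12.4
ee_pos: [0.5505, -0.2151, 0.1526]
ee_rot: [179.5, 0.1, 80.5]
ft_force: [0.4, -0.2, 0.5]
opening: -0.0002
finger_force: 0.0
```

```bash
python3 look.py w5
```

```text
12.4 tcp phot [ 33.  -93.6 152.6] [ 0.4 -0.2  0.5]
tip px [321.79867123 297.47577947]
```

View pics/w5.png

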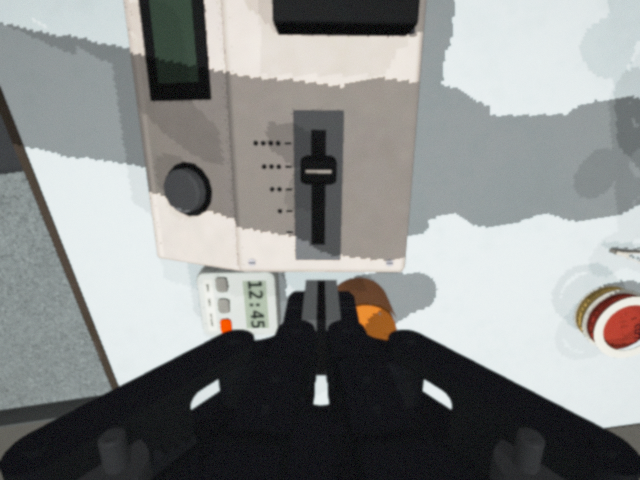

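The lever grip at (318,171) stands at the three-dot mark, the cover's edge lies flat at the top, and the key is at (185,188). Next I'll go over the key and tilt 21° to its normal.

Request:
move_arm:
  increments:
    - [12,-33,0,0,0,0]
    - [12,-33,0,0,0,0]
    - [12,-33,0,0,0,0]
    - [0,0,0,-7,0,0]
    - [0,0,0,-7,0,0]
    - [0,0,0,-7,0,0]
    - [0,0,0,0,0,0]
    - [0,0,0,0,0,0]

```text
time: 13.25
ee_pos: [0.4562, -0.1622, 0.1482]
ee_rot: [159.1, 0.0, 80.6]
ft_force: [0.3, -0.5, 0.3]
opening: 0.0001
finger_force: 0.0
```

```bash
cat > key.py <<'E'
from h import *
from bench import r
s,im=pickle.load(open("w5.pkl","rb"));w=wcam(s,im)
print("lever",phot(onz(w,(318,171),.1025)).round(1),"key",phot(onz(w,(184,189),.0707)).round(1))
s=r.get_state();print(s["time"],s["ee_rot"],phot(s["ee_pos"]).round(1))
q=np.load("q.npy");c,sn=np.cos(q[2]),np.sin(q[2])
k=np.array([-.0555,-.0575,.0707]);X=np.array([q[0]+c*k[0]-sn*k[1],q[1]+sn*k[0]+c*k[1],k[2]])
R=Rotation.from_euler("xyz",s["ee_rot"],degrees=True).as_matrix()
print("to key, tool mm",(R.T@(X-s["ee_pos"])*1000).round(1),"z axis phot",R[:,2])
E
python3 key.py
```

```text
lever [ 31.5 -42.5 102.5] key [-54.9 -57.   70.7]
13.25 [1.59140853e+02 3.40905426e-02 8.05825591e+01] [-68.7 -56.8 148.2]
to key, tool mm [ -0.7 -15.3  77.1] z axis phot [ 0.35118184 -0.0588112  -0.93445843]
```

Request:
move_arm:
  increments:
    - [0,-15,20,0,0,0]
    - [0,0,30,0,0,0]
    - [0,0,15,0,0,0]
    - [0,0,5,0,0,0]
    - [0,0,0,0,0,0]

```text
time: 13.75
ee_pos: [0.475, -0.1681, 0.0946]
ee_rot: [160.2, -0.2, 80.7]
ft_force: [0.1, -0.3, -0.0]
opening: 0.0
finger_force: 0.0
```

```bash
python3 key.py
```

```text
lever [ 31.5 -42.5 102.5] key [-54.9 -57.   70.7]
13.75 [160.177209    -0.17493565  80.72047124] [-49.2 -59.5  94.6]
to key, tool mm [  2.  -14.1  20.3] z axis phot [ 0.33513749 -0.05184755 -0.94074157]
```

Request:
move_arm:
  increments:
    - [0,0,-5,0,0,0]
    - [0,0,0,0,0,0]

```text
time: 13.95
ee_pos: [0.4719, -0.1676, 0.1003]
ee_rot: [160.1, -0.2, 80.7]
ft_force: [-0.5, 0.1, -0.5]
opening: 0.0001
finger_force: 0.0
```

```bash
python3 key.py; python3 -c "
from bench import r;print(r.get_state()['qpos'].round(1))"
```

```text
lever [ 31.5 -42.5 102.5] key [-54.9 -57.   70.7]
13.95 [160.14328329  -0.20484522  80.65928755] [-52.4 -59.5 100.3]
to key, tool mm [  1.9 -13.   26.8] z axis phot [ 0.3357111  -0.05181193 -0.94053898]
[ 26.5  29.4 -10.2 130.1  52.7   2.1 -43.3]
```

Joint 6 is at its limit (2.1°), so this full tilt can't be reached so close to the base. I'll back out and press with the tool near vertical. The key only slides along its own axis, so that works too.

Request:
move_arm:
  increments:
    - [0,0,-15,0,0,0]
    - [0,0,-20,0,0,0]
    - [0,0,-10,0,0,0]
    - [0,0,0,4,0,0]
    - [0,0,0,4,0,0]
    - [0,0,0,4,0,0]
    - [0,0,0,4,0,0]
    - [0,0,0,4,0,0]
    - [0,0,0,0,0,0]

```text
time: 14.85
ee_pos: [0.4581, -0.1648, 0.1423]
ee_rot: [-179.9, -0.4, 80.6]
ft_force: [0.0, 0.7, 0.1]
opening: 0.0004
finger_force: 0.0
```

```bash
python3 key.py; python3 -c "
from bench import r;print(r.get_state()['qpos'].round(1))"
```

```text
lever [ 31.5 -42.5 102.5] key [-54.9 -57.   70.7]
14.85 [-179.89968692   -0.37473138   80.62683553] [-66.4 -59.1 142.3]
to key, tool mm [ 1.1 11.  71.6] z axis phot [-6.62248345e-04  6.73805895e-03 -9.99977080e-01]
[ 46.2  33.9 -43.3 113.2  31.8  45.5 -24.7]
```

Request:
move_arm:
  increments:
    - [1,3,20,0,0,0]
    - [0,0,20,0,0,0]
    - [0,0,15,0,0,0]
    - [0,0,7,0,0,0]
    - [0,0,0,0,0,0]
    - [0,0,2,0,0,0]
    - [0,0,1,0,0,0]
    - [0,0,1,0,0,0]
    - [0,0,1,0,0,0]
    - [0,0,0,0,0,0]

```text
time: 15.85
ee_pos: [0.4584, -0.1638, 0.0751]
ee_rot: [-179.8, -0.2, 80.7]
ft_force: [-0.4, 0.6, -0.1]
opening: -0.0004
finger_force: 0.0
```

Request:
move_arm:
  increments:
    - [0,4,0,0,0,0]
    - [0,0,0,0,0,0]
    - [0,0,1,0,0,0]
    - [0,0,1,0,0,0]
    - [0,0,1,0,0,0]
    - [0,0,1,0,0,0]
    - [0,0,0,0,0,0]

```text
time: 16.55
ee_pos: [0.4621, -0.1643, 0.0708]
ee_rot: [-179.7, -0.2, 80.7]
ft_force: [0.3, -0.0, -0.2]
opening: 0.0002
finger_force: 0.0
```

```bash
python3 key.py; python3 -c "
from bench import r;print(r.get_state()['qpos'].round(1))"
```

```text
lever [ 31.5 -42.5 102.5] key [-54.9 -57.   70.7]
16.55 [-179.74010823   -0.24960136   80.70208111] [-62.5 -57.9  70.8]
to key, tool mm [0.4 7.  0.1] z axis phot [-0.00377252  0.00503194 -0.99998022]
[ 41.3  39.9 -36.9 116.1  39.2  37.1 -31.1]
```

Request:
move_arm:
  increments:
    - [0,0,1,0,0,0]
    - [0,0,1,0,0,0]
    - [0,0,1,0,0,0]
    - [0,0,0,0,0,0]

```text
time: 16.95
ee_pos: [0.4627, -0.1644, 0.0682]
ee_rot: [-179.8, -0.2, 80.7]
ft_force: [1.2, -0.8, 1.9]
opening: 0.0001
finger_force: 0.9
```

Contact at 1.9 N. I'll go on down about 5 mm more.

Request:
move_arm:
  increments:
    - [0,0,1,0,0,0]
    - [0,0,1,0,0,0]
    - [0,0,1,0,0,0]
    - [0,0,1,0,0,0]
    - [0,0,1,0,0,0]
    - [0,0,0,0,0,0]

```text
time: 17.55
ee_pos: [0.4634, -0.1644, 0.0638]
ee_rot: [-179.9, -0.2, 80.7]
ft_force: [0.9, -0.8, 8.2]
opening: 0.0002
finger_force: 3.5
```

Request:
move_arm:
  increments:
    - [0,0,1,0,0,0]
    - [0,0,1,0,0,0]
    - [0,0,0,0,0,0]

```text
time: 17.85
ee_pos: [0.4636, -0.1644, 0.0633]
ee_rot: [-180.0, -0.1, 80.7]
ft_force: [-2.3, -0.9, 19.0]
opening: 0.0
finger_force: 9.5
```

The key is hard against its stop (19 N, no further travel), so it is fully down. I'll release it and look.

Request:
move_arm:
  increments:
    - [0,0,-5,0,0,0]
    - [0,0,-15,0,0,0]
    - [0,0,-40,0,0,0]
    - [0,0,-40,0,0,0]
    - [0,-20,-20,0,0,0]
    - [0,0,0,0,0,0]
    - [0,0,0,0,0,0]
    - [0,0,0,0,0,0]

```text
time: 18.65
ee_pos: [0.4422, -0.1618, 0.1797]
ee_rot: [-179.6, -0.3, 80.7]
ft_force: [0.0, -0.1, 0.3]
opening: -0.0002
finger_force: 0.0
```

```bash
python3 look.py w6; python3 - <<'E'
from bench import get_image
import cv2
f=get_image("scene")["frame"][:,:,::-1]
w=cv2.imread("pics/w6.png")
a=cv2.resize(f[170:330,190:450],(650,400),interpolation=cv2.INTER_CUBIC)
cv2.imwrite("pics/s2.png",cv2.hconcat([cv2.resize(a,(400,246)),cv2.resize(w,(400,246))]))
E
```

```text
18.65 tcp phot [-82.6 -58.7 179.7] [ 0.  -0.1  0.3]
tip px [321.85248378 297.51113468]
```

View pics/s2.png

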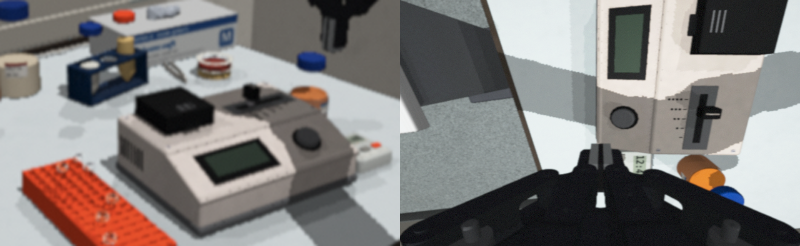

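The left half shows the cover flat shut at (175,110), the key proud at (305,140), and the rack in place. The right half shows the lever at the third mark at (708,113), with the bottle and timer in place. The arm is clear, so I'll hand in.

```bash
python3 -c "
from bench import ticket;print(ticket.finish_job())"
```

```text
the job is handed in; nothing more can be done
None
```

The job is handed in but returned no verdict: the cover is shut, the lever sits in its third stop (measured at 42.5 mm), the read key was pressed to its stop and came back up, and the rack, bottle and timer look unmoved.

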